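Show the ball in its tray to the inspection camera

ROBOT

A 6-joint arm with a two-finger parallel gripper is mounted at the origin on a cart in front of the work surface, level with it; the furniture and walls round the work are solid. World frame = base frame: x ahead of the robot, y to its left, z up, the work surface at z = 0. Lengths are in mm, angles in rad, forces in N, time in s.
With the tool pointing down it reaches from about 275 to 1000 mm from the base axis. Payload 8.4 kg.
Tool frame: the origin (TCP) lies midway between the tips of the shut fingers; the grasp point (between the pads) lies 19 mm behind it; z points along the fingers, y is the line along which they close (so a half turn about z gives the same grasp; the last joint's range is limited). The gripper opens to 85 mm and grips with 20 to 120 N. Pads are 22 mm wide; open, the fingers measure 114 mm over their backs; the gripper's body (76 mm by 85 mm) begins 54 mm behind the grasp point. The pads swing forward as they close: fully open they stand 13 mm farther back than shut.
Start: joints at [-1.348, 0.353, 1.633, -0, 1.155, -0.002], TCP at [139.318, -609.277, 231.281] pointing down, gripper open.
Joint ranges: [-2.63, 2.63], [-0.92, 2.1], [0.06, 2.66], [-1.3, 4.44], [0, 2.69], [-3.02, 3.02]. Speed limits (rad/s): [2.22, 2.22, 2.79, 3.14, 3.14, 3.14].

INTERFACE

Orientations are given as [roll, pitch, yaw] about the fixed x, y, z axes, in that order (R = Rz(yaw) Ry(pitch) Rx(roll)).
In Python, from rig import * gives the robot as it stands.
- The arm moves only by the shell command python3 -m jog 'ROWS' [FORCE]. ROWS is JSON, a list of rows, each an object of numbers: "x", "y", "z": the shift along the tool's x, y, z in cm; "spin": the turn about the tool's z in rad; "grip": the closure, from 0 (fully open) to 1 (shut). In form: [{"x": .., "y": .., "z": .., "spin": .., "grip": ..}, ...]. A call has 1 to 20 rows; each row shifts and turns the commanded pose from where the row before left it, along the tool's axes as they then stand; what a row does not reach is not made up. A row lasts 1/12 s, in which the tool goes at most 41.7 mm and 7.16 degrees, less where a joint would pass 70% of its speed; a pose out of reach is approached as far as the arm can. A call with a gripper value outside its range is refused whole. The fingers move at their own pace and stop on an object; FORCE is the grip in N (left out, the last holds). Time passes only in rows, so rows that do not move let the fingers close. It gives the time, the measured TCP pose, the force, the opening and the grip force at its end, in the units of the state.
- sense(): the state, without advancing time (a new reading comes with each control period).
- grab_frame(name): name is "scene" or "top" or "wrist"; returns a dict with "pixels" (420x560x3 uint8, blue, green, red), "camera_matrix" (3x3 intrinsics, pixels), "k1" (the pictures are not rectified: a ray, as slopes to the right and down, at radius r is drawn at 1 + k1 r^2 times it, then the intrinsics apply), "rvec" (rotation vector, rad) and "tvec" (3), from world to camera coordinates, as OpenCV has them; the wrist camera has in their place "T_tool_cam" (4x4, takes a point from camera to tool coordinates, whose origin is the TCP and whose axes are the flange's). Camera axes: x right, y down, z forward; pixel columns grow to the right and rows downward; lengths in mm; the calibration is good to about 2 mm. A picture is of the moment at which its call begins: read the wrist's pose just before it. There is no depth.
- sign_off(): hands the job in; it is judged then, once.
The state is a dict: "clock": time; "qpos": joint angles; "qvel": joint speeds; "joint_efforts": joint torques, N m; "eef_pos": TCP position; "tcp_rot": TCP orientation; "contact_force": force on the tool from outside, world axes, zero at the start; "wrist_torque": the same for the moment, N m; "opening": opening from 0.0 (shut) to 1.0 (fully open); "grasp_force": force on a finger pad.
Only numpy, scipy, OpenCV 4.12 (cv2) and the standard library are available. Lean on these libraries where they do the work, as an engineer would, in place of code of your own. Each camera call takes 0.05 s, during which the arm holds its last target. There are 200 camera calls.

TASK

Clear the amber bottle off the camera's white ring: stand it upright on the middle of the yellow mat and let go of it. Then pick up the blue tray by its bar and carry it level, without ever letting the loose white ball leave its pocket, and hold it in front of the camera: ball straight above the middle of the ring, at the height of the lens, with one of the tray's two open sides facing the lens. Finish while still holding the tray there, level and still, touching neither the stand nor the bench with it; leave the other things on the bench where they are.

Things in the scene. Friction and masses are not known exactly. Their poses are not given: they have to be found in the camera images.
- tray_bar (a point): Centre of the blue tray's black grip bar; axes are the tray's, z up. The bar runs along y on two uprights at y = +-40 mm: 86 mm long, 14 mm wide (along x, pinch it so), 12 mm high, its centre 75 mm above the tray's underside. Below it only the ball (top 35 mm above the underside). Open sides: +x and -x. Plate 100 (x) x 92 (y) x 8 mm. 0.2 kg, loose, stands on the bench.
- tray_pocket (a point): Point in the tray where the ball's centre belongs: 20 mm above the tray's underside, 55 mm under tray_bar; axes as the tray's. The pocket is a round recess 30 mm across and 3 mm deep in the middle of the plate, straight under the bar.
- ball_center (a point): Centre of the loose white ball, 30 mm across, about 60 g, lying in the tray's pocket, where it can roll a few mm; it rolls out when the tray tips past about 35 degrees or is jerked.
- view_point (a point): Where the ball is to be shown: 100 mm above the bench (lens height), straight above the middle of the white ring (72 mm across) on the fixed stand's dark base plate. x points from the ring to the camera (the lens looks along -x), z up. Base plate 110 mm wide, 6 mm thick, x = -55 to 165 mm; lens front at x = 102 mm, grey camera body 46 mm wide to x = 151 mm, top 121 mm above the bench.
- bottle_mid (a point): Middle (48 mm above its underside) of the loose amber bottle with black cap (not the one farther back): 48 mm across and 96 mm high, cap 35 mm across from 78 mm up, straight body up to about 55 mm, about 0.09 kg. It starts upright on the white ring, on the 6 mm base plate. z is its long axis.
- mat_top (a point): Middle of the top of the fixed yellow square mat, 90 x 90 mm, its top 3 mm above the bench; z up.
- tray: The blue tray; origin at the centre of its underside, axes as tray_bar.
- camera_stand: The fixed camera stand; origin on the bench under the middle of the white ring, axes as view_point.
- amber_bottle: The amber bottle; origin at the centre of its underside.
- dye_mid (a point): Middle of the small white bottle with yellow cap, 42 mm across, 84 mm high, loose: leave it alone.
- kit_mid (a point): Middle of the small white carton, 66 x 90 x 45 mm, loose: leave it alone.
- marker_mid (a point): Middle of the marker pen lying on the bench, 132 mm long (its y), 16 mm thick, loose: leave it alone.

How it is judged (in metres and radians):
On the way, in this order (a step that is already met when the one before it is completed fails the run):
1. the amber bottle stands upright on the yellow mat, let go, while the tray still stands on the bench (horizontal distance between bottle_mid and mat_top below 0.035 m and angle between bottle_mid's own z axis and vertical below 0.1 rad and z of bottle_mid in the frame of mat_top between 0.042 and 0.056 m and linear speed of amber_bottle below 0.02 m/s and contact force between the fingers and amber_bottle below 0.05 N and height (world z) of tray below 0.01 m), for 0.2 s.
2. the tray is lifted clear of the bench in the fingers, the ball in its pocket (height (world z) of tray above 0.03 m and contact force between the fingers and tray above 0.5 N and distance between ball_center and tray_pocket below 0.02 m), for 0.2 s.
At the end, for the whole second after the job is handed in: Fingers hold the tray, touching nothing else: pocket within 25 mm sideways and 20 mm in height of the view point, open side within 15 deg of facing the lens, tilt under 8 deg, still (30 mm/s), ball within 15 mm of its place; bottle upright on the mat, within 35 mm of its middle (horizontal distance between tray_pocket and view_point below 0.025 m and z of tray_pocket in the frame of view_point between -0.02 and 0.02 m and angle between the x axis of tray and the x axis of camera_stand, either way round below 0.26 rad and angle between tray_bar's own z axis and vertical below 0.14 rad and linear speed of tray below 0.03 m/s and distance between ball_center and tray_pocket below 0.015 m and contact force between the fingers and tray above 0.5 N and contact force between tray and camera_stand below 0.1 N and contact force between tray and amber_bottle below 0.1 N and horizontal distance between bottle_mid and mat_top below 0.035 m and angle between bottle_mid's own z axis and vertical below 0.1 rad and z of bottle_mid in the frame of mat_top between 0.042 and 0.056 m); the arm keeps its last pose, push and grip.
It fails at once if the ball leaves its pocket (distance between ball_center and tray_pocket above 0.025 m).
It fails at once if the tray is tipped more than 20 degrees (angle between tray_bar's own z axis and vertical above 0.35 rad).
It fails at once if the amber bottle is knocked over (angle between bottle_mid's own z axis and vertical above 0.7 rad).
It fails at once if a bystander is pushed more than 3 cm (distance of any of dye_mid, kit_mid, marker_mid from where it was at the start of the episode above 0.03 m).
It also fails if it takes over 54 s, if anything falls off the work surface, if the arm or the gripper's body presses on something with over 40 N, if the wrist force passes 120 N, or if a joint passes its speed limit or range.

## Working session

There is one attempt and no reset: what is moved stays moved. The work goes in short steps, Python scripts to look and compute and a shell command to move; the robot and the scene stay as the last step left them, time stands still between calls to the robot, and variables do not carry over. Pictures are saved under pics/ and viewed, at most 10 in all, crops included, and the job is handed in when it is done.

```bash
mkdir -p pics
cat > h.py <<'E'
from rig import *
import numpy as np, cv2
from scipy.spatial.transform import Rotation as Ro
def cam(name):
    s=sense(); f=grab_frame(name)
    if name=="wrist":
        T=np.eye(4); T[:3,:3]=Ro.from_euler('xyz',s["tcp_rot"]).as_matrix(); T[:3,3]=s["eef_pos"]
        M=T@np.array(f["T_tool_cam"]); R,c=M[:3,:3],M[:3,3]
    else:
        r=cv2.Rodrigues(np.array(f["rvec"],float))[0]; R=r.T; c=-r.T@np.array(f["tvec"],float).ravel()
    return dict(im=np.array(f["pixels"]),K=np.array(f["camera_matrix"],float),k=float(f["k1"]),R=R,c=c)
def pt(C,u,v,z):
    p=cv2.undistortPoints(np.array([[[u,v]]],float),C["K"],np.array([C["k"],0,0,0.]))[0,0]
    d=C["R"]@np.array([p[0],p[1],1]); return C["c"]+d*(z-C["c"][2])/d[2]
def blobs(C,lo,hi,z,amin=40):
    m=cv2.inRange(cv2.cvtColor(C["im"],cv2.COLOR_BGR2HSV),lo,hi)
    for c in sorted(cv2.findContours(m,0,2)[0],key=cv2.contourArea)[::-1]:
        if cv2.contourArea(c)<amin: break
        r=cv2.minAreaRect(c); print(int(cv2.contourArea(c)),np.round(r[0]),np.round(r[1]),"corners",[np.round(pt(C,*q,z)[:2]).tolist() for q in cv2.boxPoints(r)],"ctr",np.round(pt(C,*r[0],z)))
E
python3 - <<'E'
from h import *
s=sense(); print(s)
for n in("scene","top"):
    C=cam(n); cv2.imwrite(f"pics/{n}0.png",C["im"]); print(n,C["c"])
    print("yellow");blobs(C,(20,100,100),(35,255,255),3)
    print("blue");blobs(C,(95,100,60),(125,255,255),8)
    print("amber");blobs(C,(5,120,60),(18,255,255),50)
E
```

```text
{'clock': 0.0, 'qpos': array([-1.34837694e+00,  3.53659488e-01,  1.63415883e+00,  1.01625254e-05,
        1.15518087e+00, -2.42147926e-03]), 'qvel': array([ 0.00049403, -0.00061917,  0.0010892 , -0.00015614, -0.00078846,
        0.00161223]), 'joint_efforts': array([ 1.46666618e-03, -6.05248833e+01, -3.42068732e+01,  1.89991702e-04,
        9.44227329e-03, -1.94000182e-05]), 'eef_pos': array([ 139.22754007, -608.79765603,  230.54402522]), 'tcp_rot': array([-3.14018615e+00, -1.26974482e-05,  2.24836746e-01]), 'contact_force': array([ 0.38314207, -0.28881493,  0.0672281 ]), 'wrist_torque': array([-0.00897506,  0.03814268, -0.01011347]), 'grasp_force': 0.0, 'opening': 1.0009082831025773}
scene [-318.96808068  684.86166649  868.35029596]
yellow
125 [286. 154.] [ 9. 21.] corners [[918.0, -350.0], [962.0, -472.0], [903.0, -449.0], [862.0, -332.0]] ctr [ 910. -399.    3.]
81 [219. 220.] [10. 10.] corners [[743.0, 46.0], [723.0, 21.0], [679.0, 52.0], [699.0, 75.0]] ctr [711.  49.   3.]
65 [ 91. 344.] [ 4. 23.] corners [[494.0, 584.0], [506.0, 533.0], [493.0, 533.0], [481.0, 583.0]] ctr [493.
[... 1998 characters left out ...]
503.0, 386.0], [542.0, 369.0], [501.0, 283.0], [462.0, 300.0]] ctr [502. 335.   8.]
46 [  3. 338.] [ 6. 15.] corners [[257.0, 706.0], [295.0, 709.0], [294.0, 694.0], [257.0, 691.0]] ctr [276. 700.   8.]
amber
397 [47. 15.] [24. 23.] corners [[1132.0, 667.0], [1180.0, 625.0], [1131.0, 578.0], [1084.0, 619.0]] ctr [1132.  622.   50.]
109 [ 28. 181.] [14. 17.] corners [[662.0, 670.0], [702.0, 652.0], [685.0, 621.0], [645.0, 639.0]] ctr [673. 646.  50.]
99 [253.  42.] [19. 25.] corners [[1071.0, 104.0], [1093.0, 39.0], [1042.0, 23.0], [1019.0, 88.0]] ctr [1056.   63.   50.]
71 [316. 258.] [18. 17.] corners [[462.0, -70.0], [501.0, -88.0], [482.0, -130.0], [443.0, -112.0]] ctr [ 472. -100.   50.]
```

View pics/top0.png

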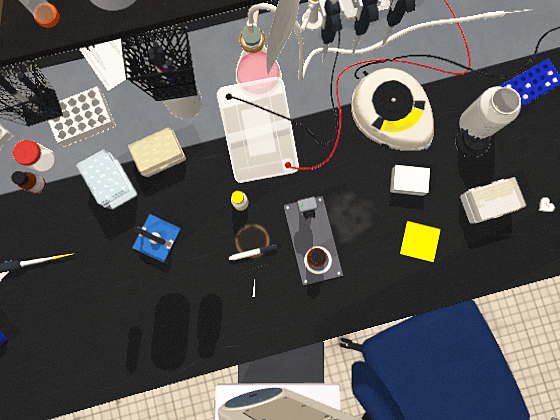

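View pics/scene0.png

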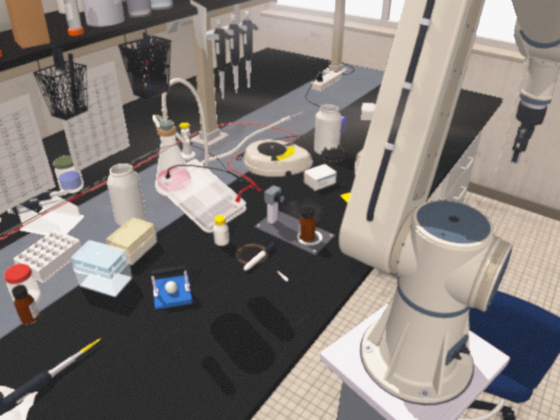

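The top view shows the bottle and ring near (317,259), the camera head near (307,207), the mat at (420,241), and the tray at (156,239) with its dark bar running (137,230)-(175,245). The scene view confirms this, with the ball visible under the bar.

Run:
```python
from h import *
C=cam("top"); im=C["im"]
a=cv2.resize(im[190:290,270:360],None,fx=4.4,fy=5.5,interpolation=2)
a=cv2.resize(im[190:290,270:350],(400,500),interpolation=2); b=cv2.resize(im[205:275,120:200],(400,350),interpolation=2)
b=cv2.copyMakeBorder(b,0,150,0,0,0); cv2.imwrite("pics/c1.png",np.hstack([a,b]))
hsv=cv2.cvtColor(im,cv2.COLOR_BGR2HSV)
w=((hsv[...,1]<50)&(hsv[...,2]>170)).astype(np.uint8)
w[:240]=0;w[280:]=0;w[:,:295]=0;w[:,340:]=0
c=max(cv2.findContours(w,0,1)[0],key=cv2.contourArea); h=cv2.convexHull(c)
P=np.array([pt(C,*q[0],6)[:2] for q in h]); print("ring",cv2.minEnclosingCircle(P.astype(np.float32)))
b=cv2.inRange(hsv,(95,100,60),(125,255,255)); b[:205]=0;b[275:]=0;b[:,:120]=0;b[:,200:]=0
h=cv2.convexHull(np.vstack(cv2.findContours(b,0,1)[0])); P=np.array([pt(C,*q[0],8)[:2] for q in h],np.float32)
print("tray",cv2.minAreaRect(P))
k=(hsv[...,2]<75)&(cv2.fillConvexPoly(np.zeros_like(b),h,1)>0); k=k.astype(np.uint8)
for c in cv2.findContours(k,0,1)[0]:
    if cv2.contourArea(c)>20:
        P=np.array([pt(C,*q[0],81)[:2] for q in c],np.float32); r=cv2.minAreaRect(P);print("bar",r)
for cuv in [(284,205),(322,195),(342,277),(304,286)]: print(pt(C,*cuv,6))
```

```text
ring ((469.1080017089844, -107.30742645263672), 37.343231201171875)
tray ((529.3375854492188, 321.9104309082031), (95.13079071044922, 103.1613998413086), 64.82447052001953)
bar ((524.6071166992188, 313.5230407714844), (70.40644073486328, 12.113138198852539), 64.57975769042969)
[615.20906604 -18.53819965   6.        ]
[ 642.0611049  -121.29424744    6.        ]
[ 422.50181951 -170.58294936    6.        ]
[399.47412588 -70.22046122   6.        ]
```

View pics/c1.png

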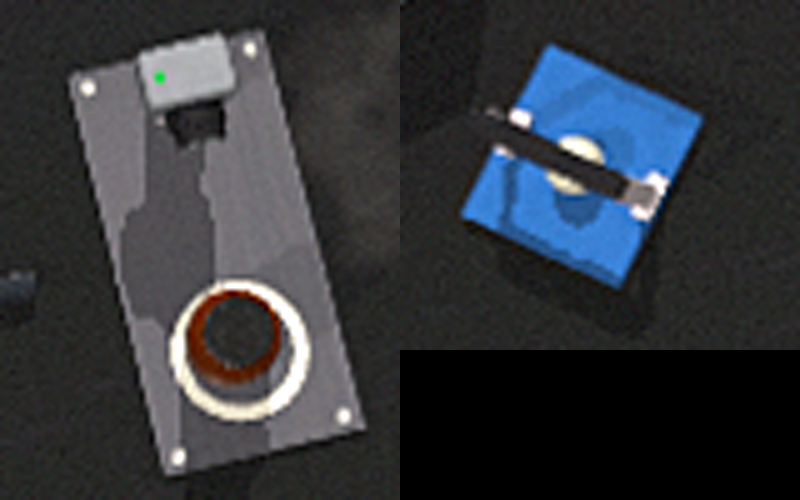

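The crop shows the ring centred near px (318,260) with the bottle standing on it and the lens up-left. The bar runs from px (137,229) to (172,245), with the ball under it. The sizes check out: ring 37 mm in radius against 36, tray 95x103 mm against 92x100.

```bash
python3 - <<'E'
from h import *
C=cam("top"); print("cap",pt(C,318,256.7,102),"bar",pt(C,154.5,236.6,81),pt(C,137,228.6,81),pt(C,172,244.6,81))
f=grab_frame("wrist"); print(np.round(f["T_tool_cam"],2))
E
python3 -m jog '[{"x":1,"y":-1},{"x":2.2,"y":-2.1},{"x":2.2,"y":-2.1},{"x":2.2,"y":-2.1},{"x":2.2,"y":-2.1},{"x":2.2,"y":-2.1},{"x":2.2,"y":-2.1},{"x":2.2,"y":-2.1},{"x":2.2,"y":-2.1},{"x":2.2,"y":-2.1},{"x":2.2,"y":-2.1},{"x":2.2,"y":-2.1},{"x":2.2,"y":-2.1},{"x":2.2,"y":-2.1},{"x":2.2,"y":-2.1},{"x":2.2,"y":-2.1},{"x":2.2,"y":-2.1},{"x":2.2,"y":-2.1},{"x":2.2,"y":-2.1},{"x":1,"y":-1}]'
```

```text
cap [ 471.4895152  -101.72497899  102.        ] bar [524.88758597 306.31883698  81.        ] [545.28277497 350.69328422  81.        ] [504.56634183 262.05134037  81.        ]
[[ 0.0000e+00 -9.6000e-01 -2.8000e-01  7.0230e+01]
 [ 1.0000e+00  0.0000e+00 -0.0000e+00 -2.0000e-02]
 [ 0.0000e+00 -2.8000e-01  9.6000e-01 -1.4295e+02]
 [ 0.0000e+00  0.0000e+00  0.0000e+00  1.0000e+00]]schema error: expected keys x, y, z, spin, grip
```

```bash
python3 -m jog '[{"x":1,"y":-1,"z":0,"spin":0,"grip":0},{"x":2.2,"y":-2.1,"z":0,"spin":0,"grip":0},{"x":2.2,"y":-2.1,"z":0,"spin":0,"grip":0},{"x":2.2,"y":-2.1,"z":0,"spin":0,"grip":0},{"x":2.2,"y":-2.1,"z":0,"spin":0,"grip":0},{"x":2.2,"y":-2.1,"z":0,"spin":0,"grip":0},{"x":2.2,"y":-2.1,"z":0,"spin":0,"grip":0},{"x":2.2,"y":-2.1,"z":0,"spin":0,"grip":0},{"x":2.2,"y":-2.1,"z":0,"spin":0,"grip":0},{"x":2.2,"y":-2.1,"z":0,"spin":0,"grip":0},{"x":2.2,"y":-2.1,"z":0,"spin":0,"grip":0},{"x":2.2,"y":-2.1,"z":0,"spin":0,"grip":0},{"x":2.2,"y":-2.1,"z":0,"spin":0,"grip":0},{"x":2.2,"y":-2.1,"z":0,"spin":0,"grip":0},{"x":2.2,"y":-2.1,"z":0,"spin":0,"grip":0},{"x":2.2,"y":-2.1,"z":0,"spin":0,"grip":0},{"x":2.2,"y":-2.1,"z":0,"spin":0,"grip":0},{"x":2.2,"y":-2.1,"z":0,"spin":0,"grip":0},{"x":2.2,"y":-2.1,"z":0,"spin":0,"grip":0},{"x":2.2,"y":-2.1,"z":0,"spin":0,"grip":0}]'
python3 - <<'E'
from h import *
C=cam("wrist"); cv2.imwrite("pics/w1.png",C["im"]); print(sense()["eef_pos"],sense()["tcp_rot"])
E
```

```text
clock: 1.92
eef_pos: [465.5, -113.1, 231.4]
tcp_rot: [-3.142, -0.0, 0.225]
contact_force: [0.3, -0.9, 0.2]
opening: 0.999
grasp_force: 0.0
[ 468.25119778 -109.93212861  231.56853534] [-3.13999160e+00 -2.81873914e-03  2.25220825e-01]
```

View pics/w1.png

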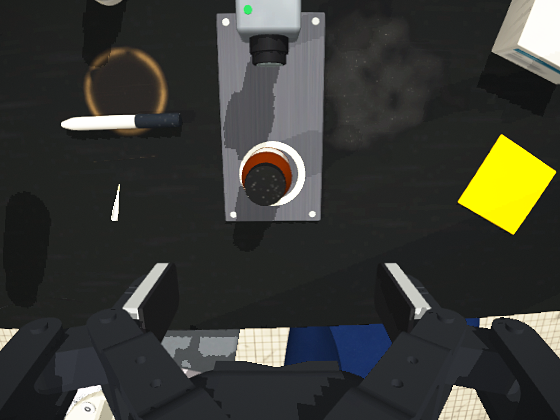

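The wrist view shows the cap at about (266,186), the ring around (274,174), plate corners (217,14), (325,12), (322,220) and (227,221), and the mat at (507,185).

Run:
```python
from h import *
C=cam("wrist"); im=C["im"]; hsv=cv2.cvtColor(im,cv2.COLOR_BGR2HSV)
w=((hsv[...,1]<50)&(hsv[...,2]>190)).astype(np.uint8); w[:135]=0;w[215:]=0;w[:,:235]=0;w[:,310:]=0
c=cv2.convexHull(max(cv2.findContours(w,0,1)[0],key=cv2.contourArea))
P=np.array([pt(C,*q[0],6)[:2] for q in c],np.float32); print("ring",cv2.minEnclosingCircle(P))
k=((hsv[...,2]<60)).astype(np.uint8); k[:155]=0;k[208:]=0;k[:,:243]=0;k[:,:]&=1; k[:,290:]=0
c=max(cv2.findContours(k,0,1)[0],key=cv2.contourArea); e=cv2.minEnclosingCircle(c);print(e,"cap",pt(C,*e[0],102))
a=cv2.inRange(hsv,(3,120,40),(18,255,255)); a[:140]=0;a[215:]=0;a[:,:235]=0;a[:,310:]=0
print("amber px bbox",cv2.boundingRect(a))
print("plate",[np.round(pt(C,*q,6)[:2]) for q in [(217,14),(325,12),(322,220),(227,221)]])
blobs(C,(20,100,100),(35,255,255),3,500)
```

```text
ring ((467.8787841796875, -107.39708709716797), 36.59084701538086)
((267.7108154296875, 188.0223846435547), 21.455581665039062) cap [ 475.67356577 -100.58006401  102.        ]
amber px bbox (245, 151, 50, 47)
plate [array([618., -14.]), array([ 644., -119.]), array([ 432., -172.]), array([406., -65.])]
5140 [508. 189.] [67. 81.] corners [[485.0, -323.0], [572.0, -347.0], [549.0, -436.0], [457.0, -413.0]] ctr [ 517. -378.    3.]
```

```bash
python3 -m jog '[{"x":0.4,"y":-0.35,"z":1,"spin":0,"grip":0},{"x":0.4,"y":-0.35,"z":2,"spin":0,"grip":0},{"x":0,"y":0,"z":2.5,"spin":0,"grip":0},{"x":0,"y":0,"z":2.5,"spin":0,"grip":0},{"x":0,"y":0,"z":2,"spin":0,"grip":0},{"x":0,"y":0,"z":0,"spin":0,"grip":0},{"x":0,"y":0,"z":0,"spin":0,"grip":0}]'
python3 - <<'E'
from h import *
C=cam("wrist"); cv2.imwrite("pics/w2.png",C["im"]); print(sense()["eef_pos"],sense()["tcp_rot"])
E
```

```text
clock: 2.6
eef_pos: [470.1, -106.7, 130.3]
tcp_rot: [-3.14, 0.003, 0.224]
contact_force: [-0.1, 0.2, 0.1]
opening: 0.996
grasp_force: 0.0
[ 471.20629644 -106.89496219  131.44247711] [-3.14132401e+00  6.70895860e-04  2.23968968e-01]
```

View pics/w2.png

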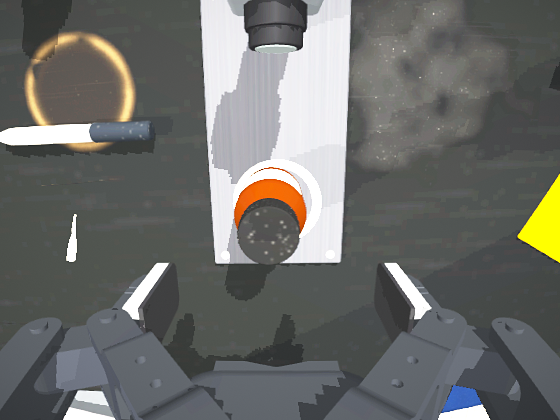

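The cap top is centred at about (268,233) px, between the fingers but left of the gripper midline (~276).

Run:
```python
from h import *
C=cam("wrist")
s=sense();print(s["eef_pos"],"cap",pt(C,268,233,102), "w", pt(C,237,233,102)-pt(C,299,233,102))
c,y=np.cos(.224),np.sin(.224);d=pt(C,268,233,102)-s["eef_pos"];print("tool dx,dy",d[0]*c+d[1]*y,d[0]*y-d[1]*c)
```

```text
[ 471.94891852 -106.97881502  132.14829468] cap [ 476.44446803 -100.97912195  102.        ] w [-7.54202925 32.90661286  0.        ]
tool dx,dy 5.715956525062328 -4.851198136687458
```

```bash
python3 -m jog '[{"x":0.5,"y":-0.45,"z":0,"spin":0,"grip":0},{"x":0,"y":0,"z":1.3,"spin":0,"grip":0},{"x":0,"y":0,"z":1.5,"spin":0,"grip":0},{"x":0,"y":0,"z":1.5,"spin":0,"grip":0},{"x":0,"y":0,"z":1.5,"spin":0,"grip":0},{"x":0,"y":0,"z":1.5,"spin":0,"grip":0},{"x":0,"y":0,"z":1,"spin":0,"grip":0},{"x":0,"y":0,"z":0.8,"spin":0,"grip":0},{"x":0,"y":0,"z":0.6,"spin":0,"grip":0},{"x":0,"y":0,"z":0,"spin":0,"grip":0},{"x":0,"y":0,"z":0,"spin":0,"grip":0}]' && python3 -m jog '[{"x":0,"y":0,"z":0,"spin":0,"grip":0.3},{"x":0,"y":0,"z":0,"spin":0,"grip":0.6},{"x":0,"y":0,"z":0,"spin":0,"grip":0.7},{"x":0,"y":0,"z":0,"spin":0,"grip":0.7},{"x":0,"y":0,"z":0,"spin":0,"grip":0.7},{"x":0,"y":0,"z":0,"spin":0,"grip":0.7},{"x":0,"y":0,"z":0,"spin":0,"grip":0.7},{"x":0,"y":0,"z":0,"spin":0,"grip":0.7}]' 30
```

```text
clock: 3.62
eef_pos: [475.7, -101.1, 34.5]
tcp_rot: [3.142, -0.0, 0.225]
contact_force: [-0.3, 0.2, 0.3]
opening: 0.998
grasp_force: 0.0
clock: 4.28
eef_pos: [475.9, -101.2, 34.9]
tcp_rot: [3.141, -0.001, 0.225]
contact_force: [-1.0, 0.7, 5.5]
opening: 0.548
grasp_force: 30.2
```

```bash
python3 -m jog '[{"x":0,"y":0,"z":-0.5,"spin":0,"grip":0.7},{"x":0,"y":0,"z":-1,"spin":0,"grip":0.7},{"x":0,"y":0,"z":-1.5,"spin":0,"grip":0.7},{"x":0,"y":0,"z":-1,"spin":0,"grip":0.7},{"x":-0.2,"y":1,"z":-1,"spin":0,"grip":0.7},{"x":-0.2,"y":2,"z":0,"spin":0,"grip":0.7},{"x":-0.2,"y":2.5,"z":0,"spin":0,"grip":0.7},{"x":-0.2,"y":2.5,"z":0,"spin":0,"grip":0.7},{"x":-0.2,"y":2.5,"z":0,"spin":0,"grip":0.7},{"x":-0.2,"y":2.5,"z":0,"spin":0,"grip":0.7},{"x":-0.2,"y":2.5,"z":0,"spin":0,"grip":0.7},{"x":-0.2,"y":2.5,"z":0,"spin":0,"grip":0.7},{"x":-0.2,"y":2.5,"z":0,"spin":0,"grip":0.7},{"x":-0.2,"y":2.5,"z":0,"spin":0,"grip":0.7},{"x":-0.2,"y":2.5,"z":0,"spin":0,"grip":0.7},{"x":0,"y":1.5,"z":0,"spin":0,"grip":0.7},{"x":0,"y":1,"z":0,"spin":0,"grip":0.7},{"x":0,"y":0,"z":0,"spin":0,"grip":0.7},{"x":0,"y":0,"z":0,"spin":0,"grip":0.7}]'
python3 - <<'E'
from h import *
C=cam("wrist"); cv2.imwrite("pics/w3.png",C["im"]); print(sense()["eef_pos"],sense()["opening"])
blobs(C,(20,100,100),(35,255,255),3,500)
E
```

```text
clock: 5.87
eef_pos: [516.0, -379.0, 84.3]
tcp_rot: [-3.141, 0.0, 0.224]
contact_force: [1.5, 0.2, -0.8]
opening: 0.55
grasp_force: 31.2
[ 515.90245622 -378.23911644   84.22132526] 0.5452172273784162
10385 [281. 213.] [132. 127.] corners [[485.0, -325.0], [571.0, -349.0], [551.0, -436.0], [457.0, -420.0]] ctr [ 519. -382.    3.]
```

View pics/w3.png

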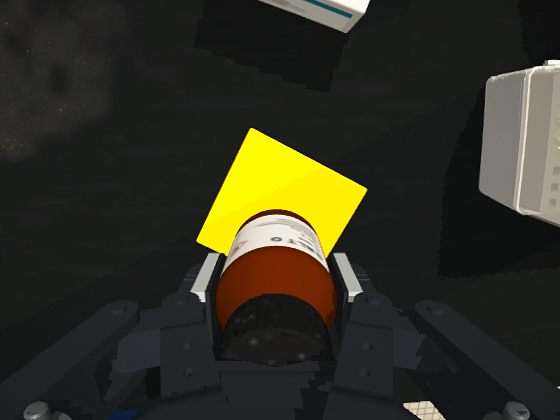

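The bottle is held upright in the fingers over the mat, whose visible corners at (252,128), (366,188) and (198,241) put its centre at about (516,-380). I'll lower and release.

```bash
python3 -m jog '[{"x":0,"y":0,"z":0.7,"spin":0,"grip":0.7},{"x":0,"y":0,"z":1.2,"spin":0,"grip":0.7},{"x":0,"y":0,"z":1.2,"spin":0,"grip":0.7},{"x":0,"y":0,"z":1,"spin":0,"grip":0.7},{"x":0,"y":0,"z":0.6,"spin":0,"grip":0.7},{"x":0,"y":0,"z":0.3,"spin":0,"grip":0.7},{"x":0,"y":0,"z":0.2,"spin":0,"grip":0.7},{"x":0,"y":0,"z":0,"spin":0,"grip":0.7},{"x":0,"y":0,"z":0,"spin":0,"grip":0.7}]' && python3 -m jog '[{"x":0,"y":0,"z":0,"spin":0,"grip":0.4},{"x":0,"y":0,"z":0,"spin":0,"grip":0.2},{"x":0,"y":0,"z":0,"spin":0,"grip":0},{"x":0,"y":0,"z":0,"spin":0,"grip":0},{"x":0,"y":0,"z":0,"spin":0,"grip":0},{"x":0,"y":0,"z":0,"spin":0,"grip":0},{"x":0,"y":0,"z":0,"spin":0,"grip":0},{"x":0,"y":0,"z":0,"spin":0,"grip":0}]'
```

```text
clock: 6.67
eef_pos: [516.7, -379.1, 32.4]
tcp_rot: [3.141, -0.0, 0.225]
contact_force: [-0.1, -0.7, -0.9]
opening: 0.548
grasp_force: 31.2
clock: 7.33
eef_pos: [516.4, -378.9, 32.3]
tcp_rot: [-3.142, 0.0, 0.225]
contact_force: [0.5, -0.0, 0.2]
opening: 0.999
grasp_force: 0.0
```

```bash
python3 -m jog '[{"x":0,"y":0,"z":-1,"spin":0,"grip":0},{"x":0,"y":0,"z":-2,"spin":0,"grip":0},{"x":0,"y":0,"z":-3,"spin":0,"grip":0},{"x":0,"y":0,"z":-3,"spin":0,"grip":0},{"x":0,"y":0,"z":-3,"spin":0,"grip":0},{"x":0,"y":0,"z":-3,"spin":0,"grip":0},{"x":0.2,"y":-1,"z":-3,"spin":0,"grip":0},{"x":0.5,"y":-2,"z":-2,"spin":0,"grip":0},{"x":0.7,"y":-2.8,"z":0,"spin":0,"grip":0},{"x":0.7,"y":-2.8,"z":0,"spin":0,"grip":0},{"x":0.7,"y":-2.8,"z":0,"spin":0,"grip":0},{"x":0.7,"y":-2.8,"z":0,"spin":0,"grip":0},{"x":0.7,"y":-2.8,"z":0,"spin":0,"grip":0},{"x":0.7,"y":-2.8,"z":0,"spin":0,"grip":0},{"x":0.7,"y":-2.8,"z":0,"spin":0,"grip":0},{"x":0.7,"y":-2.8,"z":0,"spin":0,"grip":0},{"x":0.7,"y":-2.8,"z":0,"spin":0,"grip":0},{"x":0.7,"y":-2.8,"z":0,"spin":0,"grip":0},{"x":0.7,"y":-2.8,"z":0,"spin":0,"grip":0},{"x":0.7,"y":-2.8,"z":0,"spin":0,"grip":0}]' && python3 -m jog '[{"x":0.7,"y":-2.8,"z":0,"spin":0,"grip":0},{"x":0.7,"y":-2.8,"z":0,"spin":0,"grip":0},{"x":0.7,"y":-2.8,"z":0,"spin":0,"grip":0},{"x":0.7,"y":-2.8,"z":0,"spin":0,"grip":0},{"x":0.7,"y":-2.8,"z":0,"spin":0,"grip":0},{"x":0.7,"y":-2.8,"z":0,"spin":0,"grip":0},{"x":0.7,"y":-2.8,"z":0,"spin":0,"grip":0},{"x":0.7,"y":-2.8,"z":0,"spin":0,"grip":0},{"x":0.7,"y":-2.5,"z":0,"spin":0,"grip":0},{"x":0.7,"y":-2.5,"z":0,"spin":0,"grip":0},{"x":0,"y":0,"z":0,"spin":-0.12,"grip":0},{"x":0,"y":0,"z":0,"spin":-0.12,"grip":0},{"x":0,"y":0,"z":0,"spin":-0.12,"grip":0},{"x":0,"y":0,"z":0,"spin":-0.12,"grip":0},{"x":0,"y":0,"z":0,"spin":-0.12,"grip":0},{"x":0,"y":0,"z":0,"spin":-0.12,"grip":0},{"x":0,"y":0,"z":0,"spin":-0.12,"grip":0},{"x":0,"y":0,"z":0,"spin":-0.06,"grip":0},{"x":0,"y":0,"z":0,"spin":0,"grip":0},{"x":0,"y":0,"z":0,"spin":0,"grip":0}]'
python3 - <<'E'
from h import *
C=cam("wrist"); cv2.imwrite("pics/w4.png",C["im"]); print(sense()["eef_pos"],sense()["tcp_rot"])
T=cam("top"); hsv=cv2.cvtColor(T["im"],cv2.COLOR_BGR2HSV)
m=(hsv[...,2]<60)&(cv2.fillConvexPoly(np.zeros(hsv.shape[:2],np.uint8),np.array([[407,228],[437,235],[430,258],[405,250]]),1)>0)
v,u=np.nonzero(m); print(len(u)); 
if len(u): print("placed cap",pt(T,u.mean(),v.mean(),99))
blobs(C,(95,100,60),(125,255,255),8,500)
E
```

```text
clock: 9.0
eef_pos: [523.4, -0.5, 233.2]
tcp_rot: [3.141, -0.001, 0.225]
contact_force: [1.2, -0.3, 0.2]
opening: 1.005
grasp_force: 0.0
clock: 10.67
eef_pos: [530.7, 280.9, 232.9]
tcp_rot: [3.141, -0.0, 1.123]
contact_force: [-0.9, 0.4, 0.8]
opening: 1.002
grasp_force: 0.0
[530.70707301 280.87769638 232.76036112] [ 3.14139408e+00 -3.57380310e-04  1.12229495e+00]
246
placed cap [ 508.35647769 -365.65915683   99.        ]
3300 [284. 144.] [86. 44.] corners [[552.0, 361.0], [594.0, 341.0], [556.0, 257.0], [511.0, 278.0]] ctr [554. 311.   8.]
2787 [229. 144.] [86. 36.] corners [[503.0, 384.0], [537.0, 368.0], [497.0, 285.0], [460.0, 302.0]] ctr [500. 336.   8.]
```

View pics/w4.png

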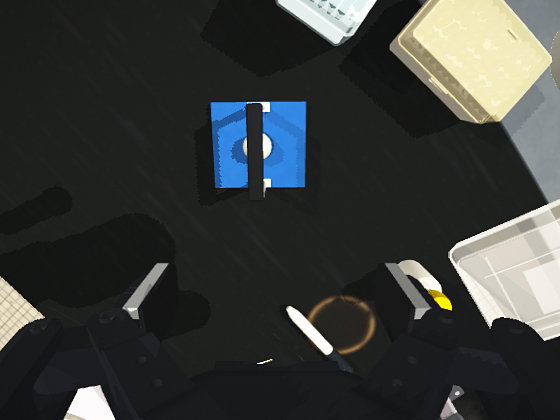

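The tray is aligned with the tool. The bar runs (254,103)-(257,199), and the plate corners are at (211,102), (306,101), (306,187) and (215,188). The ball is at (258,146).

Run:
```python
from h import *
C=cam("wrist"); s=sense(); y=s["tcp_rot"][2]
a,b=pt(C,254.5,103,81),pt(C,256.5,199,81); m=(a+b)/2; print("bar",a,b,np.linalg.norm(a-b),m,"yaw",np.arctan2(*(a-b)[1::-1]),y)
P=np.array([pt(C,*q,8) for q in[(211,102),(306,101),(306,187),(213,188)]]);print("plate",P.mean(0))
print("ball",pt(C,258,146,20))
for p in(m,P.mean(0)):
    d=p-s["eef_pos"];print("tool",d[0]*np.cos(y)+d[1]*np.sin(y),d[0]*np.sin(y)-d[1]*np.cos(y))
```

```text
bar [547.55743495 358.98907433  81.        ] [511.87578146 283.57714884  81.        ] 83.42744693168154 [529.71660821 321.28311159  81.        ] yaw 1.128853078466276 1.1230367289875167
plate [528.61859645 320.69521307   8.        ]
ball [528.67403627 321.53145844  20.        ]
tool 36.0061393550099 -18.39194525033347
tool 35.000815276111744 -19.127185335144784
```

```bash
python3 -m jog '[{"x":1.2,"y":-0.6,"z":0,"spin":0,"grip":0},{"x":1.2,"y":-0.6,"z":1,"spin":0,"grip":0},{"x":1.15,"y":-0.68,"z":2,"spin":0,"grip":0},{"x":0,"y":0,"z":2.5,"spin":0,"grip":0},{"x":0,"y":0,"z":2.5,"spin":0,"grip":0},{"x":0,"y":0,"z":2.5,"spin":0,"grip":0},{"x":0,"y":0,"z":2,"spin":0,"grip":0},{"x":0,"y":0,"z":1.8,"spin":0,"grip":0.2},{"x":0,"y":0,"z":1.5,"spin":0,"grip":0.3},{"x":0,"y":0,"z":1,"spin":0,"grip":0.4},{"x":0,"y":0,"z":0.7,"spin":0,"grip":0.5},{"x":0,"y":0,"z":0.3,"spin":0,"grip":0.6},{"x":0,"y":0,"z":0,"spin":0,"grip":0.6},{"x":0,"y":0,"z":0,"spin":0,"grip":0.65},{"x":0,"y":0,"z":0,"spin":0,"grip":0.65}]'
python3 - <<'E'
from h import *
C=cam("wrist"); cv2.imwrite("pics/w5.png",C["im"])
E
```

```text
clock: 12.07
eef_pos: [529.7, 321.4, 55.2]
tcp_rot: [3.141, -0.001, 1.125]
contact_force: [-0.1, 0.1, -0.1]
opening: 0.351
grasp_force: 0.0
```

View pics/w5.png

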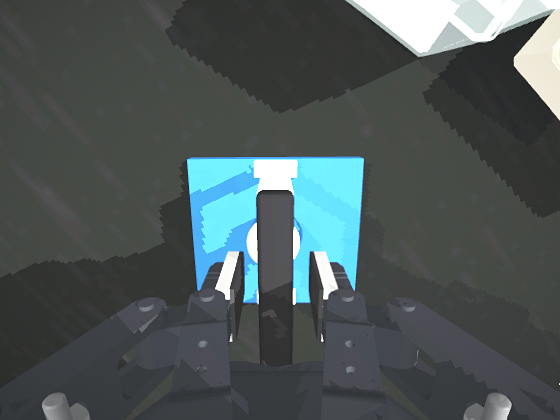

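The bar (257-294 px) sits midway between the pads (242 and 311), so I'll close on it.

```bash
python3 -m jog '[{"x":0,"y":0,"z":0,"spin":0,"grip":0.7},{"x":0,"y":0,"z":0,"spin":0,"grip":0.74},{"x":0,"y":0,"z":0,"spin":0,"grip":0.78},{"x":0,"y":0,"z":0,"spin":0,"grip":0.82},{"x":0,"y":0,"z":0,"spin":0,"grip":0.86},{"x":0,"y":0,"z":0,"spin":0,"grip":0.92},{"x":0,"y":0,"z":0,"spin":0,"grip":1},{"x":0,"y":0,"z":0,"spin":0,"grip":1},{"x":0,"y":0,"z":0,"spin":0,"grip":1},{"x":0,"y":0,"z":0,"spin":0,"grip":1}]' 60 && python3 -m jog '[{"x":0,"y":0,"z":-0.1,"spin":0,"grip":1},{"x":0,"y":0,"z":-0.2,"spin":0,"grip":1},{"x":0,"y":0,"z":-0.4,"spin":0,"grip":1},{"x":0,"y":0,"z":-0.6,"spin":0,"grip":1},{"x":0,"y":0,"z":-0.7,"spin":0,"grip":1},{"x":0,"y":0,"z":-0.8,"spin":0,"grip":1},{"x":0,"y":0,"z":-0.8,"spin":0,"grip":1},{"x":0,"y":0,"z":-0.8,"spin":0,"grip":1},{"x":0,"y":0,"z":-0.8,"spin":0,"grip":1},{"x":0,"y":0,"z":-0.8,"spin":0,"grip":1},{"x":0,"y":0,"z":-0.8,"spin":0,"grip":1},{"x":0,"y":0,"z":-0.6,"spin":0,"grip":1},{"x":0,"y":0,"z":-0.4,"spin":0,"grip":1},{"x":0,"y":0,"z":-0.2,"spin":0,"grip":1},{"x":0,"y":0,"z":0,"spin":0,"grip":1},{"x":0,"y":0,"z":0,"spin":0,"grip":1}]'
python3 - <<'E'
from h import *
C=cam("wrist"); cv2.imwrite("pics/w6.png",C["im"])
E
```

```text
clock: 12.95
eef_pos: [529.2, 321.1, 54.6]
tcp_rot: [3.142, -0.0, 1.125]
contact_force: [-3.1, -0.5, 5.9]
opening: 0.152
grasp_force: 58.5
clock: 14.28
eef_pos: [529.0, 321.0, 134.1]
tcp_rot: [-3.141, 0.0, 1.125]
contact_force: [0.1, 0.1, -3.1]
opening: 0.149
grasp_force: 58.5
```

View pics/w6.png

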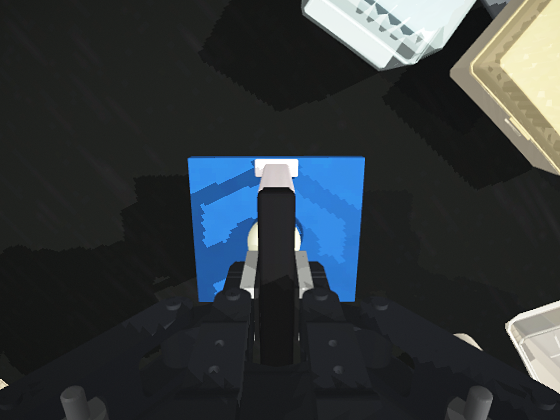

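Tray gripped squarely and level, the ball in its pocket at (258,238). It was lifted about 79.5 mm, which already puts the pocket at about 99.5 mm. Next I'll spin in place, then translate gently.

```bash
python3 -m jog '[{"x":0,"y":0,"z":0,"spin":-0.02,"grip":1},{"x":0,"y":0,"z":0,"spin":-0.04,"grip":1},{"x":0,"y":0,"z":0,"spin":-0.06,"grip":1},{"x":0,"y":0,"z":0,"spin":-0.06,"grip":1},{"x":0,"y":0,"z":0,"spin":-0.06,"grip":1},{"x":0,"y":0,"z":0,"spin":-0.06,"grip":1},{"x":0,"y":0,"z":0,"spin":-0.06,"grip":1},{"x":0,"y":0,"z":0,"spin":-0.06,"grip":1},{"x":0,"y":0,"z":0,"spin":-0.06,"grip":1},{"x":0,"y":0,"z":0,"spin":-0.06,"grip":1},{"x":0,"y":0,"z":0,"spin":-0.06,"grip":1},{"x":0,"y":0,"z":0,"spin":-0.05,"grip":1},{"x":0,"y":0,"z":0,"spin":-0.03,"grip":1},{"x":0,"y":0,"z":0,"spin":0,"grip":1},{"x":0,"y":0,"z":0,"spin":0,"grip":1},{"x":-0.1,"y":-0.04,"z":0,"spin":0,"grip":1},{"x":-0.3,"y":-0.1,"z":0,"spin":0,"grip":1},{"x":-0.45,"y":-0.2,"z":0,"spin":0,"grip":1},{"x":-0.65,"y":-0.25,"z":0,"spin":0,"grip":1},{"x":-0.85,"y":-0.33,"z":0,"spin":0,"grip":1}]' && python3 -m jog '[{"x":-0.93,"y":-0.37,"z":0,"spin":0,"grip":1},{"x":-0.93,"y":-0.37,"z":0,"spin":0,"grip":1},{"x":-0.93,"y":-0.37,"z":0,"spin":0,"grip":1},{"x":-0.93,"y":-0.37,"z":0,"spin":0,"grip":1},{"x":-0.93,"y":-0.37,"z":0,"spin":0,"grip":1},{"x":-0.93,"y":-0.37,"z":0,"spin":0,"grip":1},{"x":-0.93,"y":-0.37,"z":0,"spin":0,"grip":1},{"x":-0.93,"y":-0.37,"z":0,"spin":0,"grip":1},{"x":-0.93,"y":-0.37,"z":0,"spin":0,"grip":1},{"x":-0.93,"y":-0.37,"z":0,"spin":0,"grip":1},{"x":-0.93,"y":-0.37,"z":0,"spin":0,"grip":1},{"x":-0.93,"y":-0.37,"z":0,"spin":0,"grip":1},{"x":-0.93,"y":-0.37,"z":0,"spin":0,"grip":1},{"x":-0.93,"y":-0.37,"z":0,"spin":0,"grip":1},{"x":-0.93,"y":-0.37,"z":0,"spin":0,"grip":1},{"x":-0.93,"y":-0.37,"z":0,"spin":0,"grip":1},{"x":-0.93,"y":-0.37,"z":0,"spin":0,"grip":1},{"x":-0.93,"y":-0.37,"z":0,"spin":0,"grip":1},{"x":-0.93,"y":-0.37,"z":0,"spin":0,"grip":1},{"x":-0.93,"y":-0.37,"z":0,"spin":0,"grip":1}]'
```

```text
clock: 16.0
eef_pos: [525.5, 295.5, 134.3]
tcp_rot: [3.142, -0.0, 1.805]
contact_force: [0.6, -0.0, -2.9]
opening: 0.144
grasp_force: 58.4
clock: 17.67
eef_pos: [496.6, 96.9, 134.3]
tcp_rot: [3.142, 0.0, 1.805]
contact_force: [-0.5, 0.1, -2.6]
opening: 0.153
grasp_force: 58.4
```

```bash
python3 -m jog '[{"x":-0.94,"y":-0.37,"z":0,"spin":0,"grip":1},{"x":-0.94,"y":-0.37,"z":0,"spin":0,"grip":1},{"x":-0.94,"y":-0.37,"z":0,"spin":0,"grip":1},{"x":-0.94,"y":-0.37,"z":0,"spin":0,"grip":1},{"x":-0.94,"y":-0.37,"z":0,"spin":0,"grip":1},{"x":-0.94,"y":-0.37,"z":0,"spin":0,"grip":1},{"x":-0.94,"y":-0.37,"z":0,"spin":0,"grip":1},{"x":-0.94,"y":-0.37,"z":0,"spin":0,"grip":1},{"x":-0.94,"y":-0.37,"z":0,"spin":0,"grip":1},{"x":-0.94,"y":-0.37,"z":0,"spin":0,"grip":1},{"x":-0.94,"y":-0.37,"z":0,"spin":0,"grip":1},{"x":-0.94,"y":-0.37,"z":0,"spin":0,"grip":1},{"x":-0.94,"y":-0.37,"z":0,"spin":0,"grip":1},{"x":-0.94,"y":-0.37,"z":0,"spin":0,"grip":1},{"x":-0.94,"y":-0.37,"z":0,"spin":0,"grip":1},{"x":-0.94,"y":-0.37,"z":0,"spin":0,"grip":1},{"x":-0.94,"y":-0.37,"z":0,"spin":0,"grip":1},{"x":-0.94,"y":-0.37,"z":0,"spin":0,"grip":1},{"x":-0.85,"y":-0.33,"z":0,"spin":0,"grip":1},{"x":-0.65,"y":-0.25,"z":0,"spin":0,"grip":1}]' && python3 -m jog '[{"x":-0.45,"y":-0.2,"z":0,"spin":0,"grip":1},{"x":-0.3,"y":-0.1,"z":0,"spin":0,"grip":1},{"x":-0.1,"y":-0.04,"z":0,"spin":0,"grip":1},{"x":0,"y":0,"z":0,"spin":0,"grip":1},{"x":0,"y":0,"z":0,"spin":0,"grip":1},{"x":0,"y":0,"z":0,"spin":0,"grip":1},{"x":0,"y":0,"z":0,"spin":0,"grip":1},{"x":0,"y":0,"z":0,"spin":0,"grip":1}]'
python3 - <<'E'
from h import *
C=cam("wrist"); a=C["im"]; S=cam("scene")["im"]; T=cam("top")["im"]
big=np.vstack([np.hstack([cv2.resize(a,(400,300)),cv2.resize(S[170:290,210:370],(400,300))]),np.hstack([cv2.resize(T[170:290,270:430],(400,300)),cv2.resize(T[210:270,380:460],(400,300))])])
cv2.imwrite("pics/fin.png",big)
E
```

```text
clock: 19.33
eef_pos: [468.8, -99.2, 134.3]
tcp_rot: [-3.142, 0.0, 1.804]
contact_force: [-0.0, -1.1, -3.0]
opening: 0.154
grasp_force: 58.4
clock: 20.0
eef_pos: [467.7, -106.9, 134.3]
tcp_rot: [3.142, -0.0, 1.805]
contact_force: [-0.9, 1.0, -1.9]
opening: 0.153
grasp_force: 58.4
```

View pics/fin.png

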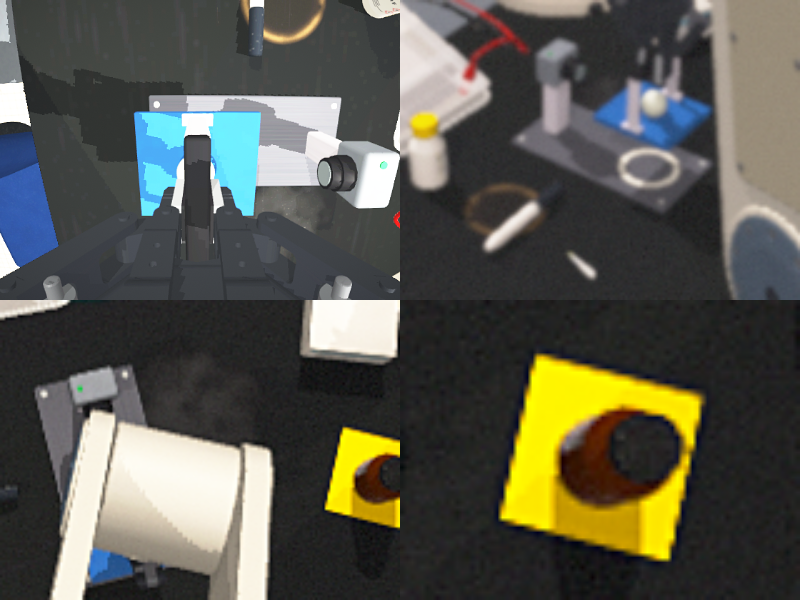

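The final views show the tray level over the ring with its open side to the lens and the ball in its pocket. The bottle stands upright near the middle of the mat, and its cap offset to (429,239) px matches the parallax for its height.

```bash
python3 -c "
from rig import *
print(sign_off())"
```

```text
the job is handed in; nothing more can be done
None
```

I handed the job in at about 20 s with the amber bottle upright on the yellow mat and the tray held level over the ring, its open side to the lens and the ball in its pocket; the sign-off returned no verdict.

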